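# Set a frame lath against the flip stop

### The arm

A 6-joint arm with a two-finger parallel gripper is mounted at the origin on the work surface. World frame = base frame: x ahead of the robot, y to its left, z up, the work surface at z = 0. Lengths are in m, angles in rad, forces in N, time in s.
With the tool pointing down it reaches from about 0.25 to 0.775 m from the base axis. Payload 8.9 kg.
Tool frame: the origin (TCP) lies midway between the tips of the shut fingers; the grasp point (between the pads) lies 19 mm behind it; x points along the fingers, y is the direction in which the jaws open and shut, and the axes are right-handed (so a half turn about x gives the same grasp; the last joint's range is limited). The gripper opens to 85 mm and grips with 20 to 120 N. Pads are 22 mm wide; open, the fingers measure 114 mm over their backs; the gripper's body (76 mm by 85 mm) begins 54 mm behind the grasp point. The pads swing forward as they close: fully open they stand 13 mm farther back than shut.
Start: joints at [-1.41, 0.291, -0.153, 1.127, 0, 1.431], TCP at [0.155, -0.502, 0.231] pointing down, gripper open.
Joint ranges: [-2.52, 2.52], [-0.91, 1.74], [-1.3, 1.37], [-1.96, 2.02], [-1.52, 1.47], [-3.14, 3.14]. Speed limits (rad/s): [2.22, 2.22, 2.79, 3.14, 3.14, 3.14].

### API

Orientations are given as a unit quaternion [x, y, z, w].
In Python, from plant import r, vision, workorder gives the robot as it stands.
- The arm moves only by the tool servo_tool, never from a script. Its argument "steps" is a list of rows, each an object with "slide": the shift along the world's x, y, z in cm, a list of three; "rotation": the turn, a rotation vector about the world's x, y, z in degrees, a list of three; "grip": the finger opening in cm, from 0 to 8.54. In form: [{"slide": [dx, dy, dz], "rotation": [wx, wy, wz], "grip": grip}, ...]. A call has 1 to 8 rows; each row shifts and turns the pose as measured when the row begins; what a row does not reach is not made up. A row lasts 1/10 s, in which the tool goes at most 50 mm and 8.59 degrees, less where a joint would pass 70% of its speed; a pose out of reach is approached as far as the arm can. A call with a gripper value outside its range is refused whole. The fingers move at their own pace and stop on an object; the grip force is fixed at half the most. Time passes only in rows, so rows that do not move let the fingers close. It gives the time, the measured TCP pose, the force and the opening at its end, in the units of the state.
- r.get_state(): the state, without advancing time (a new reading comes with each control period).
- vision.camera(name): name is "scene" or "top" or "wrist"; returns (picture, depth): 420x560x3 uint8, red, green, blue; 420x560 float32, m along the optical axis (not along the pixel's ray), 0 where there is no reading.
- vision.camera_params(name): a dict with "vfov" (degrees; the focal length in pixels is half the picture's height over the tangent of half this angle, whatever the lens; pixels are square), "cx", "cy" (the principal point, pixels), "R" (3x3) and "t" (3): a world point X has camera coordinates R X + t. Camera axes: x right, y down, z forward; pixel columns grow to the right and rows downward; lengths in m; the calibration is good to about 2 mm. The wrist camera is an equidistant fisheye: a pixel r from the principal point sees the ray r / f radians off the axis. A picture is of the moment at which its call begins: read the wrist's pose just before it. camera_params takes no time and is no camera call; for the wrist camera it gives the pose at the moment of the call.
- workorder.sign_off(): hands the job in, once; it reports no verdict.
The state is a dict: "time": time; "joints": joint angles; "joint_vel": joint speeds; "effort": joint torques, N m; "position": TCP position; "eef_rot": TCP orientation; "ft_force": force on the tool from outside, world axes, zero at the start; "moment": the same for the moment, N m; "opening": opening from 0.0 (shut) to 1.0 (fully open).
Only numpy, scipy, OpenCV 4.12 (cv2) and the standard library are available. Lean on these libraries where they do the work, as an engineer would, in place of code of your own. Each camera call takes 0.05 s, during which the arm holds its last target. There are 200 camera calls.

### The job

Get the picture-frame lath ready for sawing on the cutting guide: flip the red stop all the way down into the channel (leave the blue one up), then slide the lath so it lies flat against the fence and its end is pressed firmly home against the red stop, the stop's loose play taken up, and held pressed for a moment. Push gently, a hard shove makes the red stop's clamp slip along the fence, and leave the jar, cup and stones where they are.

Things in the scene. Friction and masses are not known exactly. Their poses are not given: they have to be found in the camera images.
- guide: Cutting guide fixed to the table: grey bed with an aluminium fence along its far long side, 600 mm long. Origin on the table under the middle; y runs along the fence (stock is fed to +y), x across the bed to the fence, z up. Bed top at z = 15 mm, bed from x = -70 to +30 mm; fence face at x = +30 mm, fence 20 mm thick, top at z = 50 mm. A dark saw line crosses at y = -15 mm.
- lath: Loose dark wooden frame lath with a brass line, 30 mm wide (x), 200 mm long (y), 22 mm high, about 0.1 kg, lying on the bed on the -y side of the stops. Origin at the centre of its underside; its long axis y points about along the guide's +y.
- lath_end (a point): Centre of the lath's leading (+y) end face, 100 mm from its origin and 11 mm above its underside; this face must meet the red stop.
- lath_tail (a point): Centre of the lath's trailing (-y) end face, 11 mm above its underside.
- red_flag (a joint): Angle of the red flip stop: 0 = fully down in the channel, about 1.6 to 2.0 = up; it starts up. It turns about a hinge along the guide's y, is held by stiff friction (about 0.05 N m) and stays where it is left; it cannot go below 0. From up it first moves towards the robot (guide -x) and then down.
- red_hinge (a point): Point on the hinge line of the red stop, at the middle of the blade's thickness: over the fence face (guide x = +30 mm), 58 mm above the table. Axes as the guide's.
- red_blade: Blade of the red stop, a plate 12 mm thick (along y), origin on the hinge. When down its axes are the guide's: it reaches 45 mm from the hinge to -x, its top edge level with the hinge, its bottom 34 mm lower (9 mm over the bed), and blocks the lath. It is loose on its pin: it slides some mm (up to 12) to +y, how far is not known, at 1 to 2 N of drag before it comes up hard.
- red_edge (a point): Outer end of the blade's top edge, 45 mm from the hinge.
- red_face (a point): Point on the blade's -y face that the lath end meets: 15 mm from the hinge line and 27 mm below it when down. Axes as the blade's.
- red_clamp_top (a point): Centre of the top of the red stop's steel clamp block (18 x 40 x 8 mm) on the fence, 60 mm above the table. The clamp is only lightly tightened: it slips along the fence when pushed along it with more than about 13 N.
- blue_flag (a joint): Angle of the blue flip stop, same build as the red; starts up at 1.6 to 2.0 and must stay up. It stands on either side of the red one, 70 to 150 mm from it along the fence; up, it clears the lath.
- blue_hinge (a point): Point on the hinge line of the blue stop, as for the red.
- paint_jar: Paint jar, 60 mm across, 65 mm high, orange label; origin under its centre. Leave alone.
- water_cup: White cup, 72 mm across, 75 mm high; origin under its centre. Leave alone.
- stone: Green painted stone, 70 mm across, 31 mm high; origin under its centre. Leave alone.
- pebble: Reddish pebble, 56 mm across, 24 mm high; origin under its centre. Leave alone.

How it is judged:
On the way, in this order (a step that is already met when the one before it is completed fails the run):
1. the red stop is fully down while the lath is still at least 20 mm short of it (value of joint red_flag below 0.07 rad and y of lath_end in the frame of red_face below -0.02 m), for 0.2 s.
2. the lath, flat on the fence, is pressed on the red blade with more than 3 N (contact force between lath and red_blade above 3 N and value of joint red_flag below 0.1 rad and angle between the y axis of lath and the y axis of guide, either way round below 0.025 rad), for 0.1 s.
At the end, for the whole second after the job is handed in: Red stop down (within 0.07 rad), blue up (over 1.45 rad); lath at rest flat on the bed, within 2 mm of the fence and parallel to it within 0.015 rad, its leading end within 2 mm of the red blade; red clamp within 2 mm of its start (value of joint red_flag below 0.07 rad and value of joint blue_flag above 1.45 rad and y of lath_end in the frame of red_face between -0.002 and 0.003 m and x of lath in the frame of guide above 0.013 m and angle between the y axis of lath and the y axis of guide, either way round below 0.015 rad and z of lath in the frame of guide below 0.018 m and angle between lath's own z axis and vertical below 0.05 rad and distance of red_clamp_top from where it was at the start of the episode below 0.002 m and linear speed of lath below 0.01 m/s); the robot touches nothing.
It fails at once if the red stop's clamp is shoved along the fence by more than 2 mm (distance of red_clamp_top from where it was at the start of the episode above 0.002 m).
It fails at once if the blue stop is knocked down (below 1.45 rad) (value of joint blue_flag below 1.45 rad).
It fails at once if jar, cup, stone or pebble is moved by more than 15 mm (distance of any of paint_jar, water_cup, stone, pebble from where it was at the start of the episode above 0.015 m).
It also fails if it takes over 72 s, if anything falls off the work surface, if the arm or the gripper's body presses on something with over 40 N, if the wrist force passes 120 N, or if a joint passes its speed limit or range.

## Working session

There is one attempt and no reset: what is moved stays moved. The work goes in short steps, Python scripts to look and compute and a tool call to move; the robot and the scene stay as the last step left them, time stands still between calls to the robot, and variables do not carry over. Pictures are saved under pics/ and viewed, about 8 in all and at most 12, crops included, and the job is handed in when it is done.

Besides the shell and the picture viewer there is one more tool, called after "Request:" as a command line: name --argument value ..., lists and objects as JSON in quotes. servo_tool: Moves the arm, as the interface text tells. Its arguments: {"type":"object","properties":{"steps":{"type":"array"}},"required":["steps"]}

```bash
mkdir -p pics; ls
cat > h.py <<'E'
import numpy as np, cv2
from plant import r, vision, workorder
def cam(n):
    p=vision.camera_params(n); im,d=vision.camera(n)
    return p,im,d
def save(n,im): cv2.imwrite('pics/'+n,cv2.cvtColor(im,cv2.COLOR_RGB2BGR))
def foc(p,h=420): return h/2/np.tan(np.radians(p['vfov'])/2)
def pts(p,d,u,v):
    "world points from pixel+depth (pinhole)"
    f=foc(p); u=np.asarray(u);v=np.asarray(v); z=d[v,u]
    c=np.stack([(u-p['cx'])/f*z,(v-p['cy'])/f*z,z],-1)
    return (c-np.array(p['t']))@np.array(p['R'])
def plane(p,uv,z):
    f=foc(p); uv=np.atleast_2d(uv).astype(float); R=np.array(p['R']);t=np.array(p['t'])
    ray=np.c_[(uv[:,0]-p['cx'])/f,(uv[:,1]-p['cy'])/f,np.ones(len(uv))]@R
    o=-R.T@t
    return o+ray*((z-o[2])/ray[:,2])[:,None]
E
python3 - <<'E'
from h import *
for n in ('scene','top'):
    p,im,d=cam(n); save(n+'1.png',im); print(n,p['vfov'],-np.array(p['R']).T@np.array(p['t']), (d==0).mean())
    np.savez('/tmp/'+n,im=im,d=d)
s=r.get_state(); print(s)
E
```

```text
pics
scene 50.95943337599847 [ 0.84281456 -0.47161958  0.80730678] 0.003928571428571429
top 54.73340162848449 [ 0.42886003 -0.01009066  0.95124569] 0.004034863945578232
{'time': 0.1, 'joints': array([-1.41026974e+00,  2.91214949e-01, -1.54035975e-01,  1.12669897e+00,
       -9.46171509e-06,  1.43144827e+00]), 'joint_vel': array([-0.00025649, -0.00010729,  0.00307324,  0.00186221, -0.00195409,
        0.00029777]), 'effort': array([ 1.72011387e-03, -5.37974203e+01,  3.31919968e+01,  9.27905930e-03,
       -2.27325427e-04, -8.00070580e-06]), 'position': array([ 0.15499969, -0.50119459,  0.23079996]), 'eef_rot': array([-0.69916558, -0.10603267,  0.6991809 , -0.10521709]), 'ft_force': array([ 0.00047484, -0.16869478, -0.23186923]), 'moment': array([ 0.02894117, -0.00552152,  0.02726833]), 'opening': 0.9988022962018716}
```

View pics/top1.png

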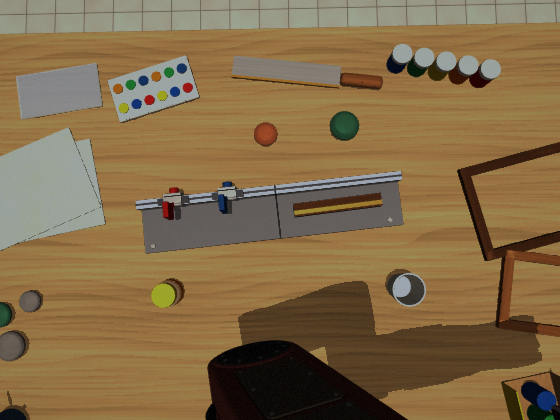

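View pics/scene1.png

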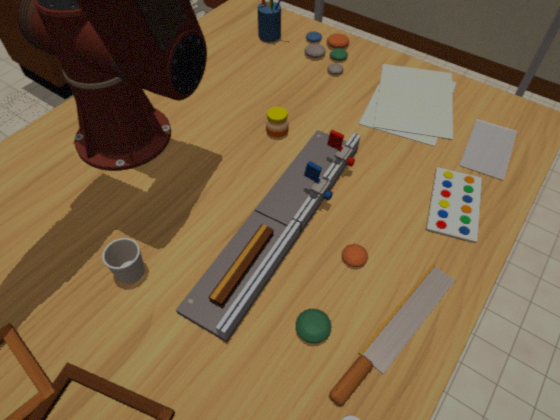

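The top view is clear: the lath is at about (338,205), the blue stop at (225,195) and the red stop at (170,203). The jar is at (165,295), the cup at (408,290), the pebble at (265,134) and the stone at (344,125). Guide +y points left in the image. Next I'll measure these.

```bash
cat > g.py <<'E'
from h import *
import sys
def guide():
    z=np.load('/tmp/guide.npz'); return z['o'],z['R']
def tog(P): o,R=guide(); return (np.asarray(P)-o)@R
def tow(P): o,R=guide(); return np.asarray(P)@R.T+o
E
python3 - <<'E'
from g import *
p,im,d=cam('top')
V,U=np.mgrid[0:420,0:560]; P=pts(p,d,U,V); X,Y,Z=P[...,0],P[...,1],P[...,2]
print('table z',np.median(Z[100:160,200:250]), 'bed',np.median(Z[215:235,200:260]))
hsv=cv2.cvtColor(im,cv2.COLOR_RGB2HSV)
roi=np.zeros(Z.shape,bool); roi[165:260,130:410]=1
m=(roi&(Z>.007)&(d>0)).astype(np.uint8)
n,l,st,c=cv2.connectedComponentsWithStats(m); k=1+np.argmax(st[1:,4]); m=(l==k)
f=roi&(Z>.042)&(Z<.056)&(hsv[...,1]<90)
# fence: top
pf=P[f][:,:2].astype(np.float32); 
vx,vy,x0,y0=cv2.fitLine(pf,cv2.DIST_HUBER,0,.01,.01).ravel(); 
ax=np.array([vx,vy]); ax*=np.sign(ax[1]); print('fence dir',ax,np.degrees(np.arctan2(-ax[0],ax[1])))
nx=np.array([ax[1],-ax[0]])
a=pf@ax; b=pf@nx; print('fence along',np.percentile(a,[0.2,99.8]),'across',np.percentile(b,[2,50,98]))
bed=m&(abs(Z-.015)<.006); pb=P[bed][:,:2]
a2=pb@ax;b2=pb@nx; print('bed along',np.percentile(a2,[.2,99.8]),'across',np.percentile(b2,[.5,99.5]))
# bed near edge per slice
# saw line
g=hsv[...,2]; 
c_a=np.mean(np.percentile(a2,[.2,99.8])); c_b=b2.min()
bb=np.percentile(b2,.5)+.07
o=np.r_[ax*c_a+nx*bb,0]; R=np.array([[nx[0],ax[0],0],[nx[1],ax[1],0],[0,0,1]])
np.savez('/tmp/guide',o=o,R=R); print('o',o)
G=tog(P.reshape(-1,3)).reshape(P.shape)
dark=bed&(g<45)&(G[...,0]<.02)&(G[...,0]>-.06)&(abs(G[...,1]+.015)<.03); print('saw y',np.median(G[dark][:,1]),dark.sum())
la=roi&(Z>.028)&(Z<.045)&(G[...,0]<.026)&(G[...,1]<-.02)
q=G[la]; rc=cv2.minAreaRect(q[:,:2].astype(np.float32)*1000); print('lath rect mm',rc,np.median(q[:,2]))
print(cv2.boxPoints(rc))
H=hsv[...,0]
for nm,mm in (('red',roi&((H<8)|(H>172))&(hsv[...,1]>140)&(G[...,1]>.1)),('blue',roi&(H>100)&(H<130)&(hsv[...,1]>120)&(G[...,1]>0))):
    q=G[mm]; print(nm,mm.sum(),'\n',np.percentile(q,[2,50,98],axis=0)*1000)
    t=mm&(G[...,2]>.075); q=G[t]; print(' hi',np.percentile(q,[2,50,98],axis=0)*1000 if t.sum() else None)
for nm,(x0,x1,y0,y1) in dict(jar=(145,190,275,315),cup=(385,430,268,310),pebble=(248,285,118,150),stone=(325,362,105,143)).items():
    mm=np.zeros_like(roi);mm[y0:y1,x0:x1]=1; mm&=Z>.012; q=G[mm]; print(nm,np.percentile(q,[2,50,98],axis=0).round(3).tolist())
E
```

```text
table z -0.0005376090494522232 bed 0.01449551572829686
fence dir [-0.09682668  0.99530125] 5.556465
fence along [-0.32588824  0.27028368] across [0.53494951 0.54461193 0.55497294]
bed along [-0.32620197  0.27070868] across [0.43541308 0.53511028]
o [0.50572488 0.0213212  0.        ]
saw y -0.01539628032991974 47
lath rect mm ((-9.097301483154297, -151.82077026367188), (30.25467300415039, 199.9678192138672), 0.9856938123703003) 0.03670653168666989
[[ -25.942398   -52.111893 ]
 [ -22.5024    -252.05013  ]
 [   7.747795  -251.52965  ]
 [   4.3077965  -51.591415 ]]
red 226 
 [[ -2.34479532 204.91052438  40.48558035]
 [ 18.79118329 213.86607819  89.05338993]
 [ 67.63102273 223.6158321  106.26334823]]
 hi [[ -2.15628322 212.2005078   77.51356961]
 [ 14.18122144 215.1281101  102.05355715]
 [ 30.91766858 223.72202389 106.53460017]]
blue 182 
 [[ -1.81362583  83.48721911  42.88316456]
 [ 21.64130909  95.97830936  99.3573879 ]
 [ 67.44629529 104.80547471 107.03955251]]
 hi [[ -1.81402168  93.70274993  76.66636384]
 [ 15.16373699  98.12112595 103.02064325]
 [ 33.01091583 105.00347671 107.33434917]]
jar [[-0.19, 0.222, 0.015], [-0.163, 0.243, 0.063], [-0.136, 0.274, 0.068]]
cup [[-0.241, -0.308, 0.015], [-0.214, -0.29, 0.057], [-0.176, -0.241, 0.077]]
pebble [[0.15, -0.031, 0.013], [0.175, -0.007, 0.02], [0.201, 0.017, 0.027]]
stone [[0.143, -0.222, 0.016], [0.172, -0.19, 0.026], [0.205, -0.16, 0.032]]
```

```bash
cat >> g.py <<'E'
from scipy.spatial.transform import Rotation as Ro
def st(tgt=None):
    s=r.get_state(); M=Ro.from_quat(s['eef_rot']).as_matrix(); o,R=guide()
    print('t %.1f'%s['time'],'guide mm',(tog(s['position'])*1000).round(1),'F_g',(R.T@s['ft_force']).round(2),'open %.2f'%s['opening'])
    yg=R.T@M[:,1]; yaw=np.degrees(np.arctan2(yg[1],yg[0])); print('tool x (w)',M[:,0].round(3),'yaw tool-y vs guide x: %.2f'%yaw)
    if tgt is not None: print('slide cm',((tow(np.array(tgt)/1000)-s['position'])*100).round(2))
if __name__=='__main__':
    st([float(a) for a in sys.argv[1:]] or None)
E
python3 g.py 65 218 200
```

```text
t 0.1 guide mm [-399.7 -486.2  230.9] F_g [ 0.49 -0.23 -0.15] open 1.01
tool x (w) [-0.     0.001 -1.   ] yaw tool-y vs guide x: -78.38
slide cm [39.43 74.58 -3.09]
```

Request:
servo_tool --steps '[{"slide": [2.3, 4.35, 0], "rotation": [0, 0, 4.6], "grip": 0}, {"slide": [2.3, 4.35, 0], "rotation": [0, 0, 4.6], "grip": 0}, {"slide": [2.3, 4.35, 0], "rotation": [0, 0, 4.6], "grip": 0}, {"slide": [2.3, 4.35, 0], "rotation": [0, 0, 4.6], "grip": 0}, {"slide": [2.3, 4.35, 0], "rotation": [0, 0, 4.6], "grip": 0}, {"slide": [2.3, 4.35, 0], "rotation": [0, 0, 4.6], "grip": 0}, {"slide": [2.3, 4.35, 0], "rotation": [0, 0, 4.6], "grip": 0}, {"slide": [2.3, 4.35, 0], "rotation": [0, 0, 4.6], "grip": 0}]'

```text
time: 0.95
position: [0.3377, -0.1489, 0.2288]
eef_rot: [0.628, 0.325, -0.628, 0.325]
ft_force: [0.6, -0.6, -0.1]
opening: -0.002
```

Request:
servo_tool --steps '[{"slide": [2.3, 4.35, 0], "rotation": [0, 0, 4.6], "grip": 0}, {"slide": [2.3, 4.35, 0], "rotation": [0, 0, 4.6], "grip": 0}, {"slide": [2.3, 4.35, 0], "rotation": [0, 0, 4.6], "grip": 0}, {"slide": [2.3, 4.35, 0], "rotation": [0, 0, 4.6], "grip": 0}, {"slide": [2.3, 4.35, 0], "rotation": [0, 0, 4.6], "grip": 0}, {"slide": [2.3, 4.35, 0], "rotation": [0, 0, 4.6], "grip": 0}, {"slide": [2.3, 4.35, 0], "rotation": [0, 0, 4.6], "grip": 0}, {"slide": [2.3, 4.35, 0], "rotation": [0, 0, 4.6], "grip": 0}]'

```text
time: 1.75
position: [0.5207, 0.2072, 0.2289]
eef_rot: [0.486, 0.513, -0.485, 0.515]
ft_force: [0.5, -0.0, 0.4]
opening: -0.002
```

```bash
python3 g.py 75 218 200
```

```text
t 1.8 guide mm [ 32.9 183.5 228.9] F_g [ 0.53 -0.07  0.44] open -0.00
tool x (w) [ 0.003 -0.    -1.   ] yaw tool-y vs guide x: -2.34
slide cm [ 3.86  3.84 -2.89]
```

Request:
servo_tool --steps '[{"slide": [2.0, 2.0, -1.5], "rotation": [0, 0, 2.3], "grip": 0}, {"slide": [2.0, 2.0, -1.5], "rotation": [0, 0, 0], "grip": 0}, {"slide": [0, 0, -2], "rotation": [0, 0, 0], "grip": 0}, {"slide": [0, 0, 0], "rotation": [0, 0, 0], "grip": 0}]'

```text
time: 2.15
position: [0.5632, 0.2558, 0.1751]
eef_rot: [0.473, 0.526, -0.471, 0.527]
ft_force: [-1.0, -1.0, 0.6]
opening: 0.001
```

```bash
python3 g.py 70 218 82
python3 - <<'E'
from g import *
p,im,d=cam('scene'); c=cv2.resize(im[60:280,180:460],(840,660))[:600,:800]; save('s2.png',c)
p,im,d=cam('wrist'); save('w2.png',im)
E
```

```text
t 2.1 guide mm [ 79.9 227.8 175.1] F_g [-1.11 -0.9   0.59] open 0.00
tool x (w) [ 0.003  0.001 -1.   ] yaw tool-y vs guide x: 0.67
slide cm [-0.89 -1.07 -9.31]
```

View pics/w2.png

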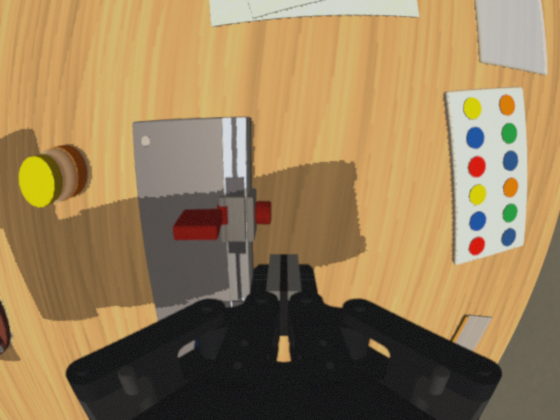

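The wrist view shows the red blade standing at about (198,224), left of the fence, with its knob at (263,212). The fingers are clear, to its right and lower in the image. I'll get the blade's position from this view.

Run:
```python
from g import *
p,im,d=cam('wrist'); hsv=cv2.cvtColor(im,cv2.COLOR_RGB2HSV)
m=((hsv[...,0]<8)|(hsv[...,0]>172))&(hsv[...,1]>140); m[:190]=0;m[260:]=0;m[:,:165]=0;m[:,290:]=0
m=cv2.erode(m.astype(np.uint8),np.ones((3,3)))>0
v,u=np.nonzero(m); f=foc(p); dx=u-p['cx'];dy=v-p['cy'];rr=np.hypot(dx,dy)+1e-9; th=rr/f; z=d[v,u]
c=np.c_[np.tan(th)*dx/rr*z,np.tan(th)*dy/rr*z,z]; G=tog((c-np.array(p['t']))@np.array(p['R']))*1000
h=G[(G[:,2]>95)]; print(len(h),np.percentile(h,[1,50,99],axis=0).round(1))
h=G[(G[:,2]>60)]; print(len(h),np.percentile(h,[1,50,99],axis=0).round(1))
```

```text
721 [[  2.2 214.2  95.5]
 [ 18.2 220.9 103.5]
 [ 33.8 224.7 106.2]]
1235 [[  2.1 214.1  61.5]
 [ 19.2 223.6 100.1]
 [ 33.5 225.  106. ]]
```

Request:
servo_tool --steps '[{"slide": [-0.7, -0.95, -2], "rotation": [0, 0, -0.7], "grip": 0}, {"slide": [0, 0, -3.5], "rotation": [0, 0, 0], "grip": 0}, {"slide": [0, 0, -3.5], "rotation": [0, 0, 0], "grip": 0}, {"slide": [0, 0, 0], "rotation": [0, 0, 0], "grip": 0}, {"slide": [0, 0, 0], "rotation": [0, 0, 0], "grip": 0}]'

```text
time: 2.8
position: [0.5616, 0.2444, 0.0964]
eef_rot: [0.483, 0.518, -0.47, 0.526]
ft_force: [1.5, 1.0, 0.3]
opening: -0.003
```

```bash
python3 g.py -3 219 82
```

```text
t 2.8 guide mm [ 77.2 216.6  96.4] F_g [1.54 0.85 0.29] open -0.00
tool x (w) [ 0.021  0.006 -1.   ] yaw tool-y vs guide x: -0.34
slide cm [-8.   -0.54 -1.44]
```

Request:
servo_tool --steps '[{"slide": [0, 0.2, -1.4], "rotation": [0, 0, 0], "grip": 0}, {"slide": [-1.5, -0.1, 0], "rotation": [0, 0, 0], "grip": 0}, {"slide": [-1.0, -0.1, 0], "rotation": [0, 0, 0], "grip": 0}, {"slide": [-1.0, -0.1, 0], "rotation": [0, 0, 0], "grip": 0}, {"slide": [-1.0, -0.1, 0], "rotation": [0, 0, 0], "grip": 0}]'

```text
time: 3.3
position: [0.5206, 0.2435, 0.0878]
eef_rot: [0.487, 0.516, -0.467, 0.528]
ft_force: [2.1, 0.5, -1.9]
opening: 0.004
```

```bash
python3 g.py -3 219 80
```

```text
t 3.3 guide mm [ 36.4 219.7  87.8] F_g [ 2.12  0.29 -1.87] open 0.00
tool x (w) [ 0.033  0.009 -0.999] yaw tool-y vs guide x: -0.41
slide cm [-3.91 -0.45 -0.78]
```

Request:
servo_tool --steps '[{"slide": [-1.0, -0.1, -0.4], "rotation": [-0.3, 1.0, 0.2], "grip": 0}, {"slide": [-1.0, -0.1, -0.4], "rotation": [-0.2, 1.0, 0.2], "grip": 0}, {"slide": [-1.0, -0.1, 0], "rotation": [0, 0.3, 0], "grip": 0}, {"slide": [-1.0, -0.1, 0], "rotation": [0, 0.3, 0], "grip": 0}]'

```text
time: 3.7
position: [0.4797, 0.2398, 0.0807]
eef_rot: [0.473, 0.527, -0.478, 0.52]
ft_force: [0.2, -0.3, -0.0]
opening: -0.002
```

```bash
python3 g.py -6 219 58
```

```text
t 3.7 guide mm [ -4.7 220.   80.7] F_g [ 0.14 -0.35 -0.05] open -0.00
tool x (w) [-0.012  0.001 -1.   ] yaw tool-y vs guide x: 0.03
slide cm [-0.12 -0.11 -2.27]
```

Now press down on the outer end of the blade.

Request:
servo_tool --steps '[{"slide": [0, -0.1, -0.7], "rotation": [0, -0.7, 0], "grip": 0}, {"slide": [0, 0, -0.7], "rotation": [0, 0, 0], "grip": 0}, {"slide": [0, 0, -0.6], "rotation": [0, 0, 0], "grip": 0}, {"slide": [0, 0, 0], "rotation": [0, 0, 0], "grip": 0}]'

```text
time: 4.1
position: [0.4744, 0.2384, 0.0591]
eef_rot: [0.473, 0.526, -0.476, 0.522]
ft_force: [-1.0, 0.6, 0.2]
opening: 0.0
```

```bash
python3 g.py -6 219 58
```

```text
t 4.1 guide mm [-10.1 219.   59.1] F_g [-0.97  0.67  0.18] open 0.00
tool x (w) [-0.006  0.    -1.   ] yaw tool-y vs guide x: 0.08
slide cm [ 0.41  0.04 -0.11]
```

Request:
servo_tool --steps '[{"slide": [0, 0, -0.15], "rotation": [0, 0, 0], "grip": 0}, {"slide": [0, 0, -0.15], "rotation": [0, 0, 0], "grip": 0}, {"slide": [0, 0, -0.15], "rotation": [0, 0, 0], "grip": 0}]'

```text
time: 4.4
position: [0.4748, 0.2386, 0.0559]
eef_rot: [0.474, 0.526, -0.476, 0.522]
ft_force: [-6.9, -2.7, 22.3]
opening: 0.0
```

Request:
servo_tool --steps '[{"slide": [0, 0, -0.15], "rotation": [0, 0, 0], "grip": 0}, {"slide": [0, 0, -0.1], "rotation": [0, 0, 0], "grip": 0}]'

```text
time: 4.6
position: [0.4747, 0.2388, 0.056]
eef_rot: [0.474, 0.526, -0.476, 0.522]
ft_force: [-7.3, -2.6, 19.8]
opening: -0.004
```

Request:
servo_tool --steps '[{"slide": [0, 0, 1.5], "rotation": [0, 0, 0], "grip": 0}, {"slide": [0, 0, 4], "rotation": [0, 0, 0], "grip": 0}, {"slide": [0, 0, 4], "rotation": [0, 0, 0], "grip": 0}, {"slide": [0, -3, 2], "rotation": [0, 0, 0], "grip": 0}, {"slide": [-0.2, -4.5, 0], "rotation": [0, 0, 0], "grip": 0}, {"slide": [-0.2, -4.5, 0], "rotation": [0, 0, 0], "grip": 0}, {"slide": [-0.2, -4.5, 0], "rotation": [0, 0, 0], "grip": 0}, {"slide": [-0.2, -4.5, 0], "rotation": [0, 0, 0], "grip": 0}]'

```text
time: 5.4
position: [0.468, 0.0263, 0.1773]
eef_rot: [0.473, 0.526, -0.472, 0.525]
ft_force: [0.3, -0.3, 0.4]
opening: -0.002
```

Request:
servo_tool --steps '[{"slide": [-0.2, -4.5, 0], "rotation": [0, 0, 0], "grip": 0}, {"slide": [-0.2, -4.5, 0], "rotation": [0, 0, 0], "grip": 0}, {"slide": [-0.2, -4.5, 0], "rotation": [0, 0, 0], "grip": 0}, {"slide": [-0.2, -4.5, 0], "rotation": [0, 0, 0], "grip": 0}, {"slide": [0, 0, 0], "rotation": [0, 0, 0], "grip": 0}]'

```text
time: 5.9
position: [0.4593, -0.1667, 0.1784]
eef_rot: [0.474, 0.524, -0.474, 0.526]
ft_force: [-0.6, -0.4, 0.2]
opening: 0.001
```

```bash
cat > look.py <<'E'
from g import *
p,im,d=cam('top'); V,U=np.mgrid[0:420,0:560]; G=tog(pts(p,d,U,V).reshape(-1,3)).reshape(420,560,3)*1000
hsv=cv2.cvtColor(im,cv2.COLOR_RGB2HSV); H=hsv[...,0]; roi=np.zeros((420,560),bool); roi[165:260,130:410]=1
m=roi&((H<8)|(H>172))&(hsv[...,1]>140)&(G[...,1]>170); q=G[m]; print('red',m.sum(),np.percentile(q,[2,50,98],axis=0).round(1).tolist() if m.sum() else '')
m=roi&(H>100)&(H<130)&(hsv[...,1]>120)&(abs(G[...,1]-99)<30); q=G[m]; print('blue',m.sum(),np.percentile(q,[2,50,98],axis=0).round(1).tolist() if m.sum() else '')
m=roi&(G[...,2]>30)&(G[...,2]<42)&(G[...,0]<32)&(G[...,0]>-60)&(G[...,1]<205)&(hsv[...,1]>60)
n,l,s,c=cv2.connectedComponentsWithStats(m.astype(np.uint8)); 
if n>1:
    k=1+np.argmax(s[1:,4]); q=G[l==k]; rc=cv2.minAreaRect(q[:,:2].astype(np.float32)); print('lath',s[k,4],rc); print(cv2.boxPoints(rc).round(1).tolist())
if len(sys.argv)>1: save(sys.argv[1],cv2.resize(im[150:290,120:420],(800,373)))
E
python3 look.py t3.png; python3 g.py -55 -152 60
```

```text
red 230 [[-13.6, 205.0, 28.0], [15.0, 214.7, 55.3], [67.6, 224.1, 63.1]]
blue 180 [[-1.5, 83.4, 43.4], [21.3, 95.9, 99.9], [67.4, 104.7, 107.3]]
lath 933 ((-9.403677940368652, -131.99594116210938), (30.258485794067383, 160.3356475830078), 1.010208010673523)
[[-25.899999618530273, -52.099998474121094], [-23.100000381469727, -212.39999389648438], [7.099999904632568, -211.89999389648438], [4.300000190734863, -51.599998474121094]]
t 6.0 guide mm [ -64.4 -180.5  178.3] F_g [ 0.68  1.01 -0.06] open 0.00
tool x (w) [ 0.002  0.    -1.   ] yaw tool-y vs guide x: 0.30
slide cm [  0.66   2.92 -11.83]
```

View pics/t3.png

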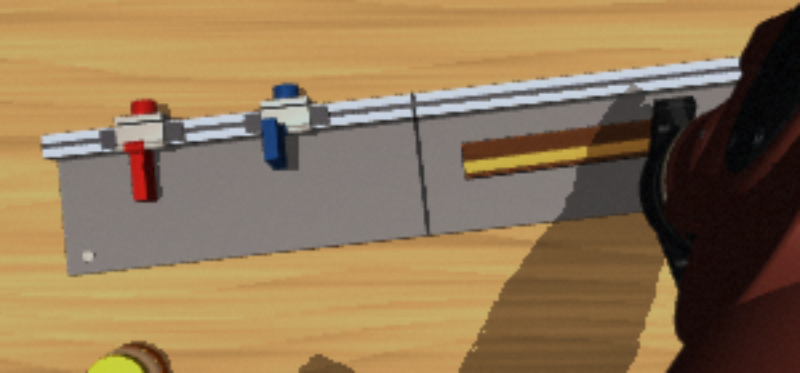

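The red blade lies down over the bed at about (143,170), blue is still up at (272,140), and the lath hasn't moved. Next I'll descend beside the lath and push it to the fence.

Request:
servo_tool --steps '[{"slide": [0.5, 4.1, -3], "rotation": [0, 0, -0.3], "grip": 0}, {"slide": [0, 0, -4], "rotation": [0, 0, 0], "grip": 0}, {"slide": [0, 0, -4], "rotation": [0, 0, 0], "grip": 0}, {"slide": [0, 0, -2], "rotation": [0, 0, 0], "grip": 0}, {"slide": [0, 0, 0], "rotation": [0, 0, 0], "grip": 0}]'

```text
time: 6.45
position: [0.4655, -0.1193, 0.0457]
eef_rot: [0.477, 0.522, -0.473, 0.526]
ft_force: [0.5, 0.3, 0.5]
opening: 0.002
```

```bash
python3 g.py -45 -140 23
```

```text
t 6.5 guide mm [ -53.6 -136.1   45.7] F_g [0.51 0.29 0.5 ] open 0.00
tool x (w) [ 0.007  0.    -1.   ] yaw tool-y vs guide x: 0.04
slide cm [ 0.9  -0.3  -2.27]
```

Request:
servo_tool --steps '[{"slide": [0, -0.3, -1.2], "rotation": [0, 0.4, 0], "grip": 0}, {"slide": [0, 0, -1.0], "rotation": [0, 0, 0], "grip": 0}, {"slide": [0.5, 0.05, 0], "rotation": [0, 0, 0], "grip": 0}, {"slide": [0.5, 0.05, 0], "rotation": [0, 0, 0], "grip": 0}, {"slide": [0.5, 0.05, 0], "rotation": [0, 0, 0], "grip": 0}, {"slide": [0.5, 0.05, 0], "rotation": [0, 0, 0], "grip": 0}, {"slide": [0.5, 0.05, 0], "rotation": [0, 0, 0], "grip": 0}]'

```text
time: 7.15
position: [0.4952, -0.1198, 0.0259]
eef_rot: [0.475, 0.523, -0.474, 0.525]
ft_force: [-0.2, 0.1, 0.5]
opening: -0.002
```

```bash
python3 g.py -14.5 -140 23;  python3 look.py
```

```text
t 7.2 guide mm [ -24.1 -139.5   25.9] F_g [-0.21  0.1   0.53] open -0.00
tool x (w) [ 0.004 -0.002 -1.   ] yaw tool-y vs guide x: 0.10
slide cm [ 0.97  0.04 -0.29]
red 227 [[-14.0, 204.7, 28.6], [14.7, 214.7, 55.3], [67.3, 224.1, 63.5]]
blue 179 [[-1.8, 83.5, 42.8], [21.1, 96.1, 99.2], [67.5, 104.9, 107.2]]
lath 371 ((5.02939510345459, -85.2545166015625), (65.0201416015625, 30.233232498168945), 88.814697265625)
[[-10.800000190734863, -117.4000015258789], [19.5, -118.0999984741211], [20.799999237060547, -53.099998474121094], [-9.399999618530273, -52.400001525878906]]
```

Request:
servo_tool --steps '[{"slide": [0.4, 0.04, 0], "rotation": [0, 0, 0], "grip": 0}, {"slide": [0.4, 0.04, 0], "rotation": [0, 0, 0], "grip": 0}, {"slide": [0.2, 0.02, 0], "rotation": [0, 0, 0], "grip": 0}, {"slide": [0.15, 0.01, 0], "rotation": [0, 0, 0], "grip": 0}]'

```text
time: 7.6
position: [0.5064, -0.1189, 0.0259]
eef_rot: [0.474, 0.523, -0.475, 0.525]
ft_force: [-9.3, -2.0, 9.4]
opening: 0.0
```

Request:
servo_tool --steps '[{"slide": [0.15, 0.01, 0], "rotation": [0, 0, 0], "grip": 0}, {"slide": [0.15, 0.01, 0], "rotation": [0, 0, 0], "grip": 0}]'

```text
time: 7.8
position: [0.5062, -0.119, 0.026]
eef_rot: [0.473, 0.524, -0.477, 0.523]
ft_force: [-8.0, -1.4, 9.0]
opening: 0.002
```

```bash
python3 g.py -14.5 -140 23;  python3 look.py
```

```text
t 7.8 guide mm [ -13.1 -139.7   26. ] F_g [-8.06 -0.64  8.97] open 0.00
tool x (w) [-0.006 -0.004 -1.   ] yaw tool-y vs guide x: 0.04
slide cm [-0.14 -0.04 -0.3 ]
red 228 [[-14.1, 205.1, 29.8], [15.0, 214.7, 55.3], [67.6, 224.2, 63.6]]
blue 179 [[-1.7, 83.5, 43.7], [21.3, 96.0, 100.6], [67.4, 104.7, 107.2]]
lath 349 ((14.80407428741455, -83.84403991699219), (30.29022216796875, 62.16395568847656), 0.6615828275680542)
[[-0.699999988079071, -52.900001525878906], [0.0, -115.0999984741211], [30.299999237060547, -114.69999694824219], [29.600000381469727, -52.599998474121094]]
```

Request:
servo_tool --steps '[{"slide": [-1.0, -0.1, 0], "rotation": [0, 0.3, 0], "grip": 0}, {"slide": [-1.0, -0.1, 1.5], "rotation": [0, 0, 0], "grip": 0}, {"slide": [0, 0, 3], "rotation": [0, 0, 0], "grip": 0}, {"slide": [0.6, -4.5, 1], "rotation": [0, 0, 0], "grip": 0}, {"slide": [0.9, -4.5, 0], "rotation": [0, 0, 0], "grip": 0}, {"slide": [0.9, -4.2, 0], "rotation": [0, 0, 0], "grip": 0}, {"slide": [0.9, 0, 0], "rotation": [0, 0, 0], "grip": 0}, {"slide": [0, 0, 0], "rotation": [0, 0, 0], "grip": 0}]'

```text
time: 8.65
position: [0.5169, -0.2569, 0.0834]
eef_rot: [0.471, 0.527, -0.478, 0.522]
ft_force: [0.6, -0.5, 0.3]
opening: -0.001
```

```bash
python3 g.py 8 -278 23;  python3 look.py
```

```text
t 8.7 guide mm [ -15.8 -278.    83.4] F_g [ 0.59 -0.58  0.27] open -0.00
tool x (w) [-0.012 -0.004 -1.   ] yaw tool-y vs guide x: 0.18
slide cm [ 2.37  0.23 -6.04]
red 230 [[-13.8, 205.1, 28.1], [14.9, 214.9, 55.4], [67.5, 224.5, 63.7]]
blue 175 [[-1.6, 83.4, 43.1], [21.8, 96.1, 100.5], [67.4, 104.8, 107.8]]
lath 1197 ((14.894685745239258, -152.9168701171875), (30.406599044799805, 200.4901123046875), 0.11682763695716858)
[[-0.5, -52.70000076293945], [-0.10000000149011612, -253.1999969482422], [30.299999237060547, -253.10000610351562], [29.899999618530273, -52.599998474121094]]
```

Request:
servo_tool --steps '[{"slide": [2.4, 0.2, -1.5], "rotation": [0.2, -0.7, -0.2], "grip": 0}, {"slide": [0, 0, -2.5], "rotation": [0, 0, 0], "grip": 0}, {"slide": [0, 0, -2.0], "rotation": [0, 0, 0], "grip": 0}, {"slide": [0, 0, 0], "rotation": [0, 0, 0], "grip": 0}]'

```text
time: 9.1
position: [0.5391, -0.2497, 0.0218]
eef_rot: [0.474, 0.525, -0.474, 0.524]
ft_force: [0.5, 0.3, 0.3]
opening: -0.0
```

```bash
python3 g.py 8 -264 23
```

```text
t 9.1 guide mm [   7.  -273.    21.8] F_g [0.52 0.22 0.27] open -0.00
tool x (w) [-0.001  0.001 -1.   ] yaw tool-y vs guide x: 0.21
slide cm [0.01 0.91 0.12]
```

Request:
servo_tool --steps '[{"slide": [-0.05, 0.6, 0], "rotation": [0, 0, -0.2], "grip": 0}, {"slide": [-0.05, 0.5, 0], "rotation": [0, 0, 0], "grip": 0}, {"slide": [-0.1, 1, 0], "rotation": [0, 0, 0], "grip": 0}, {"slide": [-0.1, 1, 0], "rotation": [0, 0, 0], "grip": 0}, {"slide": [-0.1, 1, 0], "rotation": [0, 0, 0], "grip": 0}, {"slide": [-0.1, 1, 0], "rotation": [0, 0, 0], "grip": 0}]'

```text
time: 9.7
position: [0.5342, -0.1939, 0.0257]
eef_rot: [0.475, 0.523, -0.475, 0.524]
ft_force: [-0.4, 0.7, -0.5]
opening: 0.0
```

```bash
python3 g.py 8 -49 23; python3 look.py
```

```text
t 9.7 guide mm [   7.5 -217.    25.7] F_g [-0.28  0.73 -0.48] open 0.00
tool x (w) [ 0.001 -0.001 -1.   ] yaw tool-y vs guide x: 0.06
slide cm [-1.58 16.72 -0.27]
red 229 [[-13.5, 205.2, 29.0], [15.2, 214.6, 55.5], [67.4, 224.5, 63.3]]
blue 178 [[-1.6, 83.5, 43.2], [21.2, 95.9, 99.6], [67.5, 104.9, 107.5]]
lath 1168 ((14.925002098083496, -105.47061920166016), (30.636768341064453, 199.7699737548828), 0.0017776490421965718)
[[-0.4000000059604645, -5.599999904632568], [-0.4000000059604645, -205.39999389648438], [30.200000762939453, -205.39999389648438], [30.200000762939453, -5.599999904632568]]
```

Request:
servo_tool --steps '[{"slide": [-0.15, 1.5, -0.2], "rotation": [0, 0, 0], "grip": 0}, {"slide": [-0.15, 1.5, -0.1], "rotation": [0, 0, 0], "grip": 0}, {"slide": [-0.15, 1.5, 0], "rotation": [0, 0, 0], "grip": 0}, {"slide": [-0.15, 1.5, 0], "rotation": [0, 0, 0], "grip": 0}, {"slide": [-0.15, 1.5, 0], "rotation": [0, 0, 0], "grip": 0}, {"slide": [-0.15, 1.5, 0], "rotation": [0, 0, 0], "grip": 0}]'

```text
time: 10.35
position: [0.5247, -0.0963, 0.023]
eef_rot: [0.475, 0.523, -0.475, 0.525]
ft_force: [0.2, -0.9, 1.0]
opening: -0.002
```

```bash
python3 g.py 8 -10 23; python3 look.py
```

```text
t 10.3 guide mm [   7.5 -118.9   23. ] F_g [ 0.11 -0.95  0.99] open -0.00
tool x (w) [ 0.002 -0.001 -1.   ] yaw tool-y vs guide x: 0.06
slide cm [-1.   10.84  0.  ]
red 229 [[-13.9, 204.6, 28.1], [15.0, 214.7, 55.1], [67.7, 224.3, 62.8]]
blue 179 [[-1.6, 83.6, 41.9], [21.5, 96.0, 99.9], [67.5, 104.7, 107.2]]
lath 877 ((14.503545761108398, 12.668167114257812), (159.0586395263672, 30.84722328186035), 89.76457977294922)
[[-1.2000000476837158, -66.80000305175781], [29.600000381469727, -66.9000015258789], [30.299999237060547, 92.0999984741211], [-0.6000000238418579, 92.30000305175781]]
```

Request:
servo_tool --steps '[{"slide": [-0.14, 1.5, 0], "rotation": [0, 0, 0], "grip": 0}, {"slide": [-0.15, 1.5, 0], "rotation": [0, 0, 0], "grip": 0}, {"slide": [-0.15, 1.5, 0], "rotation": [0, 0, 0], "grip": 0}, {"slide": [-0.15, 1.5, 0], "rotation": [0, 0, 0], "grip": 0}, {"slide": [-0.15, 1.5, 0], "rotation": [0, 0, 0], "grip": 0}, {"slide": [-0.1, 1, 0], "rotation": [0, 0, 0], "grip": 0}, {"slide": [0, 0, 0], "rotation": [0, 0, 0], "grip": 0}]'

```text
time: 11.1
position: [0.5142, -0.0008, 0.0227]
eef_rot: [0.474, 0.525, -0.474, 0.525]
ft_force: [0.1, -0.8, -0.2]
opening: 0.0
```

```bash
python3 g.py 8 2 23; python3 look.py t4.png
```

```text
t 11.1 guide mm [  6.3 -22.8  22.7] F_g [ 0.04 -0.82 -0.17] open 0.00
tool x (w) [ 0.001  0.001 -1.   ] yaw tool-y vs guide x: 0.27
slide cm [-0.08  2.49  0.03]
red 228 [[-13.8, 205.4, 28.5], [15.0, 214.5, 55.3], [67.6, 224.5, 63.4]]
blue 3 [[29.1, 104.2, 102.4], [31.0, 104.6, 103.1], [32.9, 104.9, 104.2]]
lath 365 ((14.38528823852539, 153.1966552734375), (30.556121826171875, 71.47982025146484), 0.15766820311546326)
[[-1.0, 188.89999389648438], [-0.800000011920929, 117.4000015258789], [29.799999237060547, 117.5], [29.600000381469727, 189.0]]
```

View pics/t4.png

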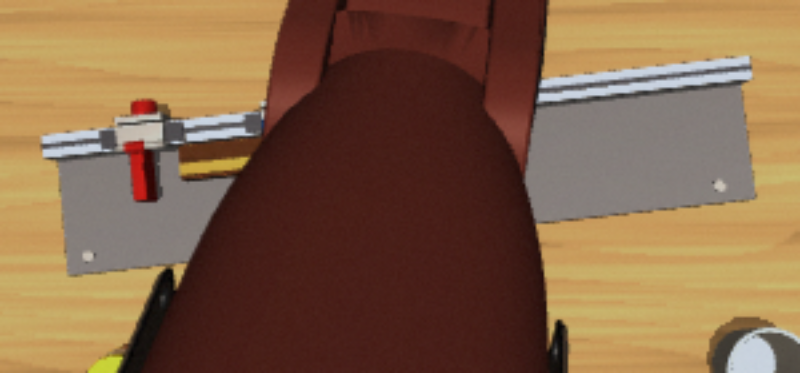

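The lath end is at (180,160) in the crop, about 24 mm short of the red blade at (143,170), and still flat on the fence. From here I'll approach slowly.

Request:
servo_tool --steps '[{"slide": [-0.04, 0.5, 0], "rotation": [0, 0, -0.2], "grip": 0}, {"slide": [-0.05, 0.5, 0], "rotation": [0, 0, 0], "grip": 0}, {"slide": [-0.05, 0.5, 0], "rotation": [0, 0, 0], "grip": 0}, {"slide": [-0.03, 0.3, 0], "rotation": [0, 0, 0], "grip": 0}, {"slide": [0, 0, 0], "rotation": [0, 0, 0], "grip": 0}]'

```text
time: 11.65
position: [0.513, 0.0166, 0.0227]
eef_rot: [0.476, 0.523, -0.475, 0.524]
ft_force: [-0.1, -0.9, 0.9]
opening: 0.0
```

```bash
python3 g.py 8 2 23; python3 look.py
```

```text
t 11.7 guide mm [ 6.8 -5.4 22.7] F_g [-0.2  -0.87  0.88] open 0.00
tool x (w) [ 0.001 -0.    -1.   ] yaw tool-y vs guide x: -0.08
slide cm [0.05 0.75 0.03]
red 231 [[-13.9, 205.4, 29.1], [14.9, 214.7, 55.2], [67.5, 224.4, 62.2]]
blue 0 
lath 256 ((14.464941024780273, 179.77377319335938), (30.287357330322266, 50.738983154296875), 0.8672716021537781)
[[-1.100000023841858, 204.89999389648438], [-0.30000001192092896, 154.1999969482422], [30.0, 154.60000610351562], [29.200000762939453, 205.39999389648438]]
```

Request:
servo_tool --steps '[{"slide": [-0.02, 0.2, 0], "rotation": [0, 0, 0], "grip": 0}, {"slide": [-0.02, 0.2, 0], "rotation": [0, 0, 0], "grip": 0}, {"slide": [-0.01, 0.12, 0], "rotation": [0, 0, 0], "grip": 0}, {"slide": [-0.01, 0.12, 0], "rotation": [0, 0, 0], "grip": 0}]'

```text
time: 12.1
position: [0.5125, 0.0228, 0.0227]
eef_rot: [0.476, 0.523, -0.476, 0.524]
ft_force: [0.4, -1.9, 0.3]
opening: 0.001
```

Request:
servo_tool --steps '[{"slide": [-0.01, 0.1, 0], "rotation": [0, 0, 0], "grip": 0}, {"slide": [-0.01, 0.1, 0], "rotation": [0, 0, 0], "grip": 0}, {"slide": [-0.01, 0.1, 0], "rotation": [0, 0, 0], "grip": 0}]'

```text
time: 12.4
position: [0.5122, 0.0257, 0.0227]
eef_rot: [0.476, 0.522, -0.476, 0.524]
ft_force: [0.1, -2.3, 0.4]
opening: -0.001
```

```bash
python3 g.py 8 2 23; python3 look.py
```

```text
t 12.4 guide mm [ 6.9  3.7 22.7] F_g [-0.16 -2.34  0.36] open -0.00
tool x (w) [ 0.001 -0.001 -1.   ] yaw tool-y vs guide x: -0.14
slide cm [ 0.13 -0.16  0.03]
red 225 [[-15.3, 204.7, 30.2], [15.0, 216.6, 55.4], [67.4, 225.7, 63.7]]
blue 0 
lath 145 ((14.44877815246582, 188.67942810058594), (30.225534439086914, 31.868186950683594), 0.4252545237541199)
[[-0.800000011920929, 204.5], [-0.5, 172.60000610351562], [29.700000762939453, 172.89999389648438], [29.399999618530273, 204.6999969482422]]
```

Request:
servo_tool --steps '[{"slide": [-0.01, 0.1, 0], "rotation": [0, 0, 0], "grip": 0}, {"slide": [-0.01, 0.1, 0], "rotation": [0, 0, 0], "grip": 0}]'

```text
time: 12.65
position: [0.512, 0.0277, 0.0227]
eef_rot: [0.476, 0.522, -0.476, 0.524]
ft_force: [0.4, -2.8, -0.4]
opening: -0.005
```

Request:
servo_tool --steps '[{"slide": [-0.01, 0.1, 0], "rotation": [0, 0, 0], "grip": 0}, {"slide": [-0.01, 0.1, 0], "rotation": [0, 0, 0], "grip": 0}]'

```text
time: 12.85
position: [0.5118, 0.0298, 0.0227]
eef_rot: [0.476, 0.522, -0.476, 0.524]
ft_force: [-0.1, -0.0, 0.7]
opening: -0.004
```

Request:
servo_tool --steps '[{"slide": [-0.01, 0.1, 0], "rotation": [0, 0, 0], "grip": 0}, {"slide": [-0.01, 0.1, 0], "rotation": [0, 0, 0], "grip": 0}]'

```text
time: 13.05
position: [0.5118, 0.0313, 0.0227]
eef_rot: [0.475, 0.522, -0.476, 0.524]
ft_force: [1.0, -8.5, -0.2]
opening: -0.001
```

Request:
servo_tool --steps '[{"slide": [-0.01, 0.1, 0], "rotation": [0, 0, 0], "grip": 0}, {"slide": [-0.01, 0.1, 0], "rotation": [0, 0, 0], "grip": 0}]'

```text
time: 13.25
position: [0.5118, 0.0313, 0.0228]
eef_rot: [0.475, 0.52, -0.478, 0.525]
ft_force: [0.7, -6.8, 0.0]
opening: 0.005
```

```bash
python3 g.py 8 2 23; python3 look.py
```

```text
t 13.2 guide mm [ 7.   9.3 22.8] F_g [ 0.   -6.78  0.02] open 0.00
tool x (w) [ 0.002 -0.008 -1.   ] yaw tool-y vs guide x: -0.24
slide cm [ 0.17 -0.72  0.02]
red 219 [[-14.9, 205.3, 33.3], [15.9, 221.8, 55.8], [67.8, 232.0, 63.4]]
blue 0 
lath 55 ((17.845012664794922, 196.51722717285156), (23.82853126525879, 16.360628128051758), 1.3081828355789185)
[[5.699999809265137, 204.39999389648438], [6.099999904632568, 188.10000610351562], [29.899999618530273, 188.60000610351562], [29.600000381469727, 205.0]]
```

Request:
servo_tool --steps '[{"slide": [-0.01, 0.1, 0], "rotation": [0, 0, 0], "grip": 0}, {"slide": [-0.01, 0.1, 0], "rotation": [0, 0, 0], "grip": 0}, {"slide": [-0.01, 0.1, 0], "rotation": [0, 0, 0], "grip": 0}]'

```text
time: 13.6
position: [0.5117, 0.0312, 0.0229]
eef_rot: [0.473, 0.518, -0.48, 0.526]
ft_force: [0.5, -7.7, -0.3]
opening: -0.0
```

```bash
python3 g.py
python3 - <<'E'
from g import *
p,im,d=cam('scene'); save('s5.png',cv2.resize(im[110:310,170:400],(690,600)))
E
```

```text
t 13.6 guide mm [ 6.9  9.2 22.9] F_g [-0.28 -7.73 -0.33] open -0.00
tool x (w) [ 0.002 -0.015 -1.   ] yaw tool-y vs guide x: -0.36
```

View pics/s5.png

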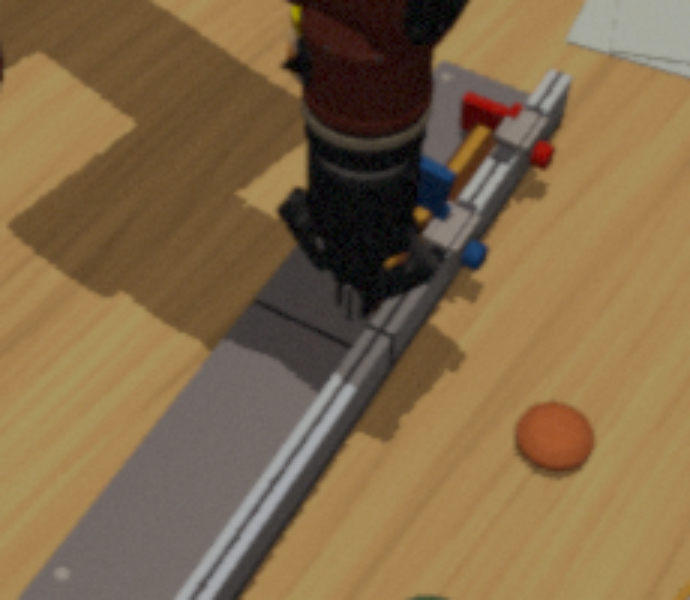

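The lath runs under the raised blue stop (430,185) and meets the red blade at (490,115), held at about 7.7 N. I'll back off along −y and check.

Request:
servo_tool --steps '[{"slide": [0.05, -0.5, 0], "rotation": [0, 0, 0], "grip": 0}, {"slide": [0.1, -1.5, 0], "rotation": [0, 0, 0], "grip": 0}, {"slide": [0.2, -2.5, 1], "rotation": [0, 0, 0], "grip": 0}, {"slide": [0.2, -3, 4], "rotation": [0, 0, 0], "grip": 0}, {"slide": [0, -4, 4], "rotation": [0, 0, 0], "grip": 0}, {"slide": [0, -4, 4], "rotation": [0, 0, 0], "grip": 0}, {"slide": [-2, -4, 2], "rotation": [0, 0, 0], "grip": 0}, {"slide": [-2, -4, 0], "rotation": [0, 0, 0], "grip": 0}]'

```text
time: 14.45
position: [0.4755, -0.2007, 0.1679]
eef_rot: [0.472, 0.521, -0.477, 0.527]
ft_force: [1.1, -0.4, -0.5]
opening: 0.0
```

Request:
servo_tool --steps '[{"slide": [-3, -4, 0], "rotation": [0, 0, 0], "grip": 0}, {"slide": [-3, -4, 0], "rotation": [0, 0, 0], "grip": 0}, {"slide": [-3, -4, 0], "rotation": [0, 0, 0], "grip": 0}, {"slide": [0, 0, 0], "rotation": [0, 0, 0], "grip": 0}, {"slide": [0, 0, 0], "rotation": [0, 0, 0], "grip": 0}]'

```text
time: 14.95
position: [0.382, -0.3281, 0.1695]
eef_rot: [0.474, 0.517, -0.479, 0.527]
ft_force: [0.2, 0.6, 0.2]
opening: -0.002
```

```bash
python3 g.py; python3 look.py t6.png
```

```text
t 14.9 guide mm [-157.  -335.8  169.5] F_g [0.26 0.54 0.2 ] open -0.00
tool x (w) [ 0.006 -0.014 -1.   ] yaw tool-y vs guide x: -0.30
red 222 [[-15.0, 205.0, 33.2], [15.9, 221.6, 55.6], [67.5, 232.0, 63.5]]
blue 181 [[-2.1, 83.6, 43.6], [21.2, 96.0, 99.4], [67.6, 104.8, 107.1]]
lath 532 ((14.316400527954102, 158.399169921875), (31.09143829345703, 93.24861907958984), 0.33872663974761963)
[[-1.5, 204.89999389648438], [-1.0, 111.69999694824219], [30.100000381469727, 111.9000015258789], [29.600000381469727, 205.10000610351562]]
```

View pics/t6.png

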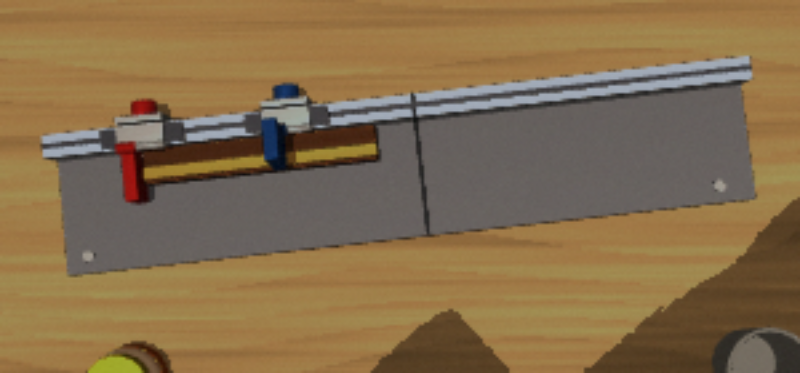

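The lath touches the red blade at (140,170) and lies along the fence, with blue up. One numerical check of the lath angle, the gap and any clamp shift against the first picture.

Run:
```python
from g import *
p,im,d=cam('top'); V,U=np.mgrid[0:420,0:560]
z=np.load('/tmp/top.npz'); hs=[cv2.cvtColor(i,cv2.COLOR_RGB2HSV) for i in (z['im'],im)]
# clamp shift by phase correlation on knob/clamp patch (fence back side only)
a,b=[cv2.cvtColor(i,cv2.COLOR_RGB2GRAY)[184:200,155:190].astype(np.float32) for i in (z['im'],im)]
big=cv2.cvtColor(im,cv2.COLOR_RGB2GRAY)[184:206,155:190]
k=[];
for i in (z['im'],im):
    h=cv2.cvtColor(i,cv2.COLOR_RGB2HSV); G=tog(pts(p,z['d'] if i is not im else d,U,V).reshape(-1,3)).reshape(420,560,3)*1000
    m=((h[...,0]<8)|(h[...,0]>172))&(h[...,1]>140)&(G[...,0]>52)&(G[...,0]<80)&(abs(G[...,1]-215)<30); k.append((m.sum(),G[m].mean(0).round(2)))
print('knob before/after',k,'\nphase',cv2.phaseCorrelate(a,b))
G=tog(pts(p,d,U,V).reshape(-1,3)).reshape(420,560,3)*1000
m=(G[...,2]>32)&(G[...,2]<42)&(G[...,0]<31)&(G[...,0]>-10)&(G[...,1]>0)&(G[...,1]<225)&(hs[1][...,1]>60)&(hs[1][...,0]>8)&(hs[1][...,0]<40)
q=G[m]; e=[]
ys=np.arange(20,212,8)
for y in ys:
    s=q[abs(q[:,1]-y)<4]; e.append((s[:,0].min(),s[:,0].max()) if len(s) else (np.nan,)*2)
e=np.array(e); ok=np.isfinite(e[:,0])&((ys<80)|(ys>115)); print('tail y',np.percentile(q[:,1],.5),'lead',np.percentile(q[:,1],99.8)); print(e[ok].round(1).tolist())
print('slope rad near/far',[np.polyfit(ys[ok],e[ok,i],1)[0].round(4) for i in (0,1)])
```

```text
knob before/after [(np.int64(45), array([ 63.59, 212.79,  45.07])), (np.int64(46), array([ 63.5 , 212.71,  44.9 ]))] 
phase ((-0.06530215148368157, -0.02634466317496198), 0.9726139536748329)
tail y 20.647131976869627 lead 220.53654876583397
[[-0.7, 27.2], [-0.1, 28.1], [-1.4, 28.7], [-0.7, 29.6], [0.5, 28.5], [-1.0, 29.4], [-0.1, 27.8], [-1.1, 28.1], [-1.1, 28.7], [-1.2, 29.5], [0.2, 28.2], [-0.9, 29.3], [-0.4, 29.7], [0.3, 28.7], [-0.6, 29.6], [-0.1, 28.1], [-0.8, 28.4], [-0.6, 29.3], [0.4, 28.5], [-0.7, 27.3]]
slope rad near/far [np.float64(0.0016), np.float64(0.0016)]
```

```bash
python3 -c "
from plant import workorder
print(workorder.sign_off())"
```

```text
the job is handed in; nothing more can be done
None
```

I flipped the red stop fully down, slid the lath flat against the fence and pressed it home against the red stop, then handed the job in. No verdict was reported.

- **Red stop:** I pressed the blade down with about 20 N until it stopped moving. In the top view it lies down over the bed.
- **Press:** the blade slid about 7 mm along its pin before it came up hard. I then held the lath against it at about 7–8.5 N for roughly half a second, below the 13 N at which the clamp slips.
- **Lath:** after I backed off, it was parallel to the fence within about 0.002 rad and against it to within about 1 mm. Its end was at y ≈ 220.5 mm and the blade face at about 220 mm. That fits contact, but the camera is only good to about 2 mm.
- **Clamp and blue stop:** the red clamp's knob moved less than 0.1 mm. The blue stop stayed up and its readings did not change.
- **Jar, cup and stones:** the arm stayed clear of them, but I did not measure their positions again at the end.
- **Arm:** it was clear of everything when I handed in.

No checks disagreed. The lath's angle during the press was not measured well, because the arm hid most of it from the top camera.

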